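# Rock the angle gauge on a humped stud until its pointer settles in the index fork

### The arm

A 6-joint arm with a two-finger parallel gripper is mounted at the origin on a cart in front of the work surface, level with it; the furniture and walls round the work are solid. World frame = base frame: x ahead of the robot, y to its left, z up, the work surface at z = 0. Lengths are in mm, angles in rad, forces in N, time in s.
With the tool pointing down it reaches from about 350 to 975 mm from the base axis. Payload 7.1 kg.
Tool frame: the origin (TCP) lies between the finger pads, 19 mm behind the fingertips; this is the grasp point; z points along the fingers, y is the line along which they close (so a half turn about z gives the same grasp; the last joint's range is limited). The gripper opens to 88 mm and grips with 3 to 60 N. Pads are 20 mm wide; open, the fingers measure 115 mm over their backs; the gripper's body (75 mm by 178 mm) begins 61 mm behind the grasp point.
Start: joints at [-1.257, 0.423, 1.63, -0, 1.089, -0.019], TCP at [204.199, -590.684, 241.375] pointing down, gripper open.
Joint ranges: [-3, 3], [-0.9, 2.11], [0.09, 2.58], [-1.31, 4.45], [0.11, 2.69], [-2.54, 2.54]. Speed limits (rad/s): [2.39, 2.39, 3.01, 3.14, 3.14, 3.14].

### API

Orientations are given as a rotation vector (axis times angle).
In Python, from workcell import sense, get_image, camera_info, close_job gives the robot as it stands.
- The arm moves only by the tool jog_arm, never from a script. Its argument "steps" is one flat list of numbers, 7 for each row, row after row: the shift along the tool's x, y, z in mm, then the turn, a rotation vector about the tool's x, y, z in rad, then the closure, from 0 (fully open) to 1 (shut). A call has 1 to 20 rows; each row is the pose to reach, as a shift and turn from the pose commanded when the call began, along the tool's axes at that moment; what a row does not reach only later rows make up. A row lasts 1/10 s, in which the tool goes at most 50 mm and 8.59 degrees, less where a joint would pass 70% of its speed; a pose out of reach is approached as far as the arm can. A call with a gripper value outside its range is refused whole. The fingers move at their own pace and stop on an object; "grip_force" is the grip in N (left out, the last holds). Time passes only in rows, so rows that repeat a pose let the fingers close. It gives the time, the measured TCP pose, the force, the opening and the grip force at its end, in the units of the state.
- sense(): the state, without advancing time (a new reading comes with each control period).
- get_image(name): name is "scene" or "top" or "wrist"; returns the picture (420x560x3 uint8, red, green, blue); there is no depth.
- camera_info(name): a dict with "fov_y" (degrees; the focal length in pixels is half the picture's height over the tangent of half this angle, whatever the lens; pixels are square), "cx", "cy" (the principal point, pixels), "dist_coeffs" ([k1, k2, p1, p2, k3] as OpenCV has them; the pictures are not rectified), "eye" and "rotation" of the camera in the world; the wrist camera has in their place "hand_eye" (4x4, takes a point from camera to tool coordinates, whose origin is the TCP and whose axes are the flange's). Camera axes: x right, y down, z forward; pixel columns grow to the right and rows downward; lengths in mm; the calibration is good to about 2 mm. A picture is of the moment at which its call begins: read the wrist's pose just before it. camera_info takes no time and is no camera call.
- close_job(): hands the job in; it is judged then, once.
The state is a dict: "t": time; "qpos": joint angles; "qvel": joint speeds; "effort": joint torques, N m; "ee_pos": TCP position; "eef_rot": TCP orientation; "force": force on the tool from outside, world axes, zero at the start; "wrist_torque": the same for the moment, N m; "width": finger opening in mm; "finger_force": force on a finger pad.
Only numpy, scipy, OpenCV 4.12 (cv2) and the standard library are available. Lean on these libraries where they do the work, as an engineer would, in place of code of your own. Each camera call takes 0.05 s, during which the arm holds its last target. There are 200 camera calls.

### The job

Pick up the angle gauge by its grip block and set it down level on the hump of the stud offcut, the middle of its base on the crest and its base running along the stud. Then, keeping the base resting lightly on the hump, rock the gauge sideways in the plane of its dial until the free-swinging pointer has settled between the two prongs of the index fork on the dial's edge. Finish while still holding it there, pointer steady, pressing only lightly; do not let go, and leave the other things where they are.

Things in the scene. Friction and masses are not known exactly. Their poses are not given: they have to be found in the camera images.
- gauge: Loose angle gauge, about 0.4 kg: base bar 26 (x) x 110 (y) x 14 mm; on it an upright black dial case 84 mm across, 20 mm thick, centre 56 mm up, white face to the gauge's -x (the robot); on top a ribbed rubber grip block 22 (x) x 28 (y) mm, from 94 to 138 mm above the underside. Origin: centre of the flat underside; z up, y along the base. Starts standing flat on the bench.
- gauge_grip (a point): Point on the gauge's middle line inside its grip block, 120 mm above the underside: a good place for the TCP; the axes are the gauge's.
- pointer (a joint): Free-swinging pointer's angle to the gauge's own z (rad). A bob keeps it pointing straight up, so it reads the gauge's lean; it swings for a second or so after a movement. Positive: towards the gauge's -y, as when the gauge is turned by a negative angle about its own x axis. 0 when upright.
- index (a joint): Index fork's angle on the dial's edge to the gauge's own z (rad), same sense as the pointer; stiff, stays as set (0.15 to 0.27: on the gauge's -y side, the right as seen by the robot). The pointer is on the mark when both joints read the same.
- pointer_tip (a point): Tip of the dark pointer, 36 mm from the dial's centre; z runs along the pointer, outward.
- index_gap (a point): Middle of the 4.6 mm gap between the two dark prongs of the index fork, 36 mm from the dial's centre; z runs outward.
- stud: Offcut of timber stud, fixed to the bench, 58 (x) x 140 (y) x 30 (z) mm, with a rounded hump across the middle of its top. Origin: centre of the underside; y along its length.
- hump: The hump: part of a 30 mm radius wooden cylinder, 56 mm long, axis across the stud (along its x). Origin: on the cylinder's axis, 20 mm above the bench; crest 50 mm above the bench, 20 mm above the stud's flat top. A gauge with its middle on the crest can lean about 0.35 rad either way before its base's end meets the stud.
- hump_top (a point): Middle of the hump's crest, 50 mm above the bench; axes are the stud's.
- kitchen_scale: Tall dial scale that stands fixed on the bench behind the work, to the right: foot 150 x 190 mm, about 380 mm high with its round platform; keep the arm clear of it. Origin: centre of its underside.
- tape_roll: Bystander: roll of black tape lying flat, 52 mm across, 18 mm high.
- fish_tin: Bystander: low food tin, 86 mm across, 40 mm high.
- tin_small: Bystander: small food tin, 57 mm across, 72 mm high.

How it is judged:
By the outcome, as a careful person would: the job done as asked, in the order asked, and still so for the second after the job is handed in, while the arm keeps its last pose, push and grip.
It also fails if it takes over 54 s, if anything falls off the work surface, if the arm or the gripper's body presses on something with over 40 N, if the wrist force passes 120 N, or if a joint passes its speed limit or range.

## Working session

There is one attempt and no reset: what is moved stays moved. The work goes in short steps, Python scripts to look and compute and a tool call to move; the robot and the scene stay as the last step left them, time stands still between calls to the robot, and variables do not carry over. Pictures are saved under pics/ and viewed, at most 10 in all, crops included, and the job is handed in when it is done.

Besides the shell and the picture viewer there is one more tool, called after ">>>" as name(argument=value, ...) on one line, values as JSON. jog_arm: Moves the arm, as the interface text tells. Its arguments: {"type":"object","properties":{"steps":{"type":"array"},"grip_force":{"type":"number"}},"required":["steps"]}

```bash
mkdir -p pics; cat > h.py <<'E'
import numpy as np, cv2
from scipy.spatial.transform import Rotation as R
from workcell import sense,get_image,camera_info,close_job
def cam(name,s=None):
    c=camera_info(name); f=210/np.tan(np.radians(c['fov_y'])/2)
    K=np.array([[f,0,c['cx']],[0,f,c['cy']],[0,0,1]]); d=np.array(c['dist_coeffs'],float)
    if name=='wrist':
        s=s or sense(); H=np.array(c['hand_eye']); T=R.from_rotvec(s['eef_rot']).as_matrix()
        return K,d,T@H[:3,3]+np.array(s['ee_pos']),T@H[:3,:3]
    return K,d,np.array(c['eye'],float),np.array(c['rotation'],float).reshape(3,3)
def ray(C,uv):
    K,d,e,Rm=C; p=cv2.undistortPoints(np.array([[uv]],float),K,d)[0,0]; return e,Rm@np.array([p[0],p[1],1])
def onz(C,uv,z):
    e,r=ray(C,uv); return e+r*(z-e[2])/r[2]
def proj(C,P):
    K,d,e,Rm=C; return cv2.projectPoints(((np.atleast_2d(P)-e)@Rm).astype(float),np.zeros(3),np.zeros(3),K,d)[0][:,0]
def save(im,n): cv2.imwrite('pics/'+n,im[...,::-1])
E
python3 - <<'E'
from h import *
a=get_image('scene');b=get_image('top');save(a,'scene.png');save(b,'top.png')
for n in('scene','top'):
    K,d,e,Rm=cam(n);print(n,e.round(),Rm.round(3).tolist(),K[0,0])
s=sense();print(s)
print(camera_info('wrist'))
E
```

```text
Traceback (most recent call last):
  File "h.py", line 10, in cam
    return K,d,np.array(c['eye'],float),np.array(c['rotation'],float).reshape(3,3)
                                        ~~~~~~~~~~~~~~~~~~~~~~~~~~~~~~~~~~~~~^^^^^
ValueError: cannot reshape array of size 3 into shape (3,3)
```

View pics/scene.png

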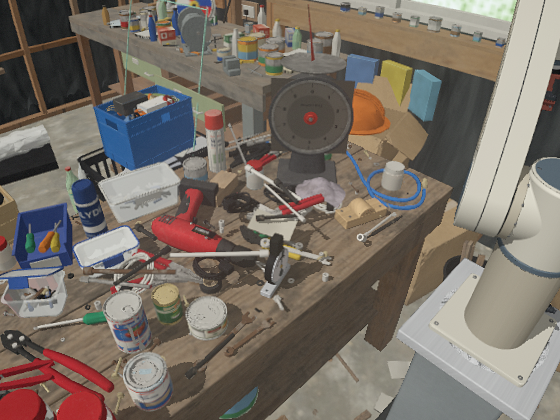

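View pics/top.png

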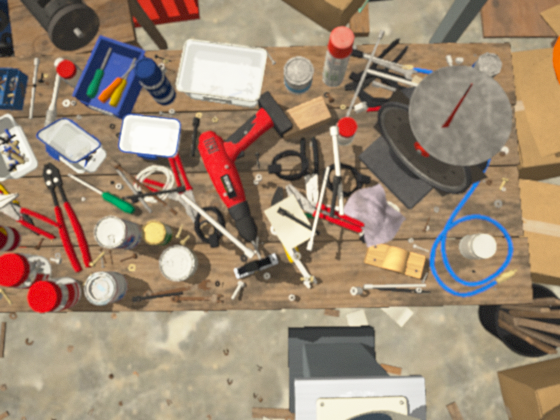

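The scene picture shows the gauge at about (275,265) and the stud at about (360,212). In the top picture they are at about (256,266) and (395,261). The camera rotation is a rotation vector, so I'll fix the helper and enlarge crops of both.

```bash
sed -i "s/np.array(c\['rotation'\],float).reshape(3,3)/R.from_rotvec(c['rotation']).as_matrix()/" h.py
python3 - <<'E'
from h import *
a=cv2.imread('pics/scene.png')[...,::-1];b=cv2.imread('pics/top.png')[...,::-1]
def cr(im,x,y,w,h): return cv2.resize(im[y:y+h,x:x+w],(400,300),interpolation=cv2.INTER_CUBIC)
m=np.vstack([np.hstack([cr(a,235,225,80,60+15)[:300],cr(a,325,180,80,60)]),np.hstack([cr(b,216,236,80,60),cr(b,355,231,80,60)])])
m=np.vstack([np.hstack([cr(a,235,228,104,78),cr(a,325,180,80,60)]),m[300:]])
save(m,'crops.png')
for n in('scene','top'):
    C=cam(n);K,d,e,Rm=C;print(n,e.round(),Rm.round(3).tolist(),K[0,0],d)
print(onz(cam('top'),(256,266),140),onz(cam('top'),(395,262),50))
s=sense();print(s)
print(camera_info('wrist'))
E
```

```text
scene [-38. 718. 720.] [[-0.687, -0.444, 0.575], [-0.726, 0.419, -0.545], [0.002, -0.792, -0.61]] 407.8462530839265 [-0.11573216  0.          0.          0.          0.        ]
top [ 434.  170. 1062.] [[-0.019, -0.993, 0.12], [-1.0, 0.021, 0.014], [-0.016, -0.12, -0.993]] 419.45616614047094 [-0.04463694  0.          0.          0.          0.        ]
[429.99415587 240.32713042 140.        ] [432.31327269 -86.01196653  50.        ]
{'t': 0.1, 'qpos': array([-1.25701069e+00,  4.23763115e-01,  1.63056424e+00, -1.88267758e-06,
        1.08856928e+00, -1.89899856e-02]), 'qvel': array([-0.00036061, -0.00105229, -0.00161612,  0.00089327, -0.0001712 ,
        0.00228009]), 'effort': array([-1.59829251e-04, -5.45610917e+01, -2.74324214e+01,  6.46445341e-02,
        1.88552414e-02, -1.27199473e-05]), 'ee_pos': array([ 204.06033991, -590.28052412,  240.6995996 ]), 'eef_rot': array([-3.09693352e+00, -5.20101905e-01,  3.03287020e-04]), 'force': array([-0.39536257, -0.04638125, -0.85850041]), 'wrist_torque': array([-0.03827916, -0.05702425, -0.00881324]), 'finger_force': 0.0, 'width': 87.85445066316205}
{'fov_y': 64.14152844816584, 'cx': 277.9754469440857, 'cy': 205.87128784831333, 'dist_coeffs': array([-0.00610162,  0.        ,  0.        ,  0.        ,  0.        ]), 'hand_eye': array([[-3.79749690e-04, -9.62125115e-01, -2.72607996e-01,
         7.42864479e+01],
       [ 9.99999921e-01, -3.32510889e-04, -2.19482127e-04,
        -8.22123838e-01],
       [ 1.20524140e-04, -2.72608058e-01,  9.62125165e-01,
        -1.42483137e+02],
       [ 0.00000000e+00,  0.00000000e+00,  0.00000000e+00,
         1.00000000e+00]])}
```

View pics/crops.png

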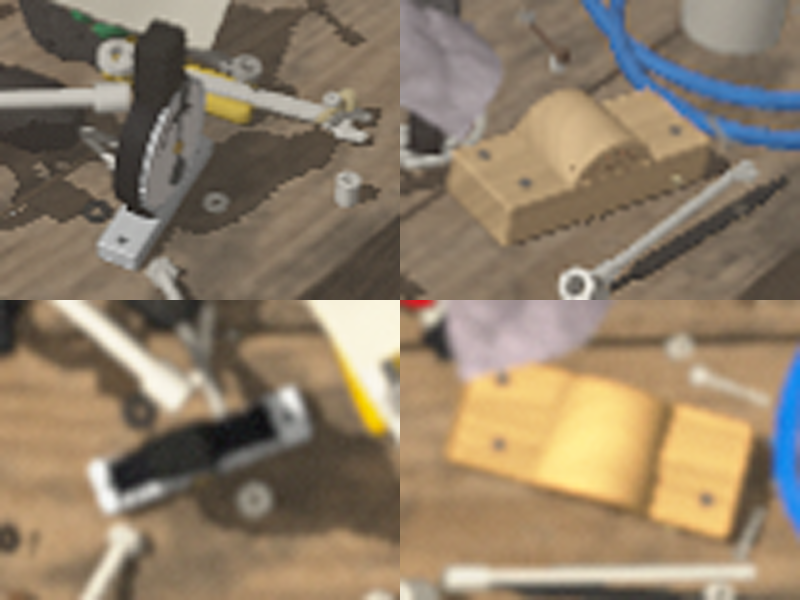

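The crops show the gauge's base ends in the top picture at (235.8,273.6) and (276.6,258). The stud's top corners are at about (364.6,262), (422,278.6), (425.4,256) and (369,245).

```bash
python3 - <<'E'
from h import *
C=cam('top')
l,r=onz(C,(235.8,273.6),14),onz(C,(276.6,258),14)
print('gauge',l,r,(l+r)/2,np.linalg.norm(l-r),'yaw',np.arctan2(-(l-r)[0],(l-r)[1]))
P=np.array([onz(C,p,30) for p in((364.6,262),(422,278.6),(425.4,256),(369,245))]);print(P,P.mean(0))
v=(P[0]+P[3]-P[1]-P[2])/2;print(np.linalg.norm(v),'yaw',np.arctan2(-v[0],v[1]))
T=R.from_rotvec(sense()['eef_rot']).as_matrix();print(T.round(3))
C=cam('scene');
for p in ((235+122/400*104,228+250/300*78),(235+205/400*104,228+140/300*78)):print(p,onz(C,p,14))
E
```

```text
gauge [411.63387328 300.3798857   14.        ] [448.24552512 198.41275938  14.        ] [429.9396992  249.39632254  14.        ] 108.34070288328726 yaw 0.3447174055632724
[[ 433.90736155  -16.7425859    30.        ]
 [ 390.62635031 -155.04486224   30.        ]
 [ 445.18712572 -166.45524271   30.        ]
 [ 475.10951471  -29.25509795   30.        ]] [436.20758807 -91.8744472   30.        ]
142.53098070167556 yaw -0.2597078455311583
[[ 0.945  0.327 -0.   ]
 [ 0.327 -0.945  0.001]
 [ 0.    -0.001 -1.   ]]
(266.72, 293.0) [406.28432908 300.67275783  14.        ]
(288.3, 264.4) [436.12415981 200.83200533  14.        ]
```

>>> jog_arm(steps=[329, -352, -60, 0, 0, -1.57, 0, 329, -352, -60, 0, 0, -1.57, 0, 329, -352, -60, 0, 0, -1.57, 0, 329, -352, -60, 0, 0, -1.57, 0, 329, -352, -60, 0, 0, -1.57, 0, 329, -352, -60, 0, 0, -1.57, 0, 329, -352, -60, 0, 0, -1.57, 0, 329, -352, -60, 0, 0, -1.57, 0, 329, -352, -60, 0, 0, -1.57, 0, 329, -352, -60, 0, 0, -1.57, 0, 329, -352, -60, 0, 0, -1.57, 0, 329, -352, -60, 0, 0, -1.57, 0, 329, -352, -60, 0, 0, -1.57, 0, 329, -352, -60, 0, 0, -1.57, 0])

```text
t: 1.5
ee_pos: [399.8, -151.1, 301.1]
eef_rot: [-1.827, -2.555, 0.0]
force: [-0.9, -1.0, -0.3]
width: 87.7
finger_force: 0.0
```

```bash
python3 - <<'E'
from h import *
s=sense();print(s['t'],s['ee_pos'],s['qpos'],R.from_rotvec(s['eef_rot']).as_matrix().round(3))
E
```

```text
1.5 [ 399.77434531 -151.05663179  301.13860142] [-3.89073653e-01  4.60517396e-02  1.98001843e+00 -7.57490131e-05
  1.11606381e+00 -7.18255485e-01] [[-0.323  0.946 -0.001]
 [ 0.946  0.323  0.   ]
 [ 0.    -0.    -1.   ]]
```

```bash
python3 - <<'E'
from h import *
import pickle
s=sense();C=cam('wrist',s);im=get_image('wrist');pickle.dump(C,open('c1.pkl','wb'));cv2.imwrite('pics/w1_raw.png',im[...,::-1])
save(cv2.resize(im,(784,588),interpolation=cv2.INTER_CUBIC),'w1.png')
E
```

```text
(no output)
```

View pics/w1.png

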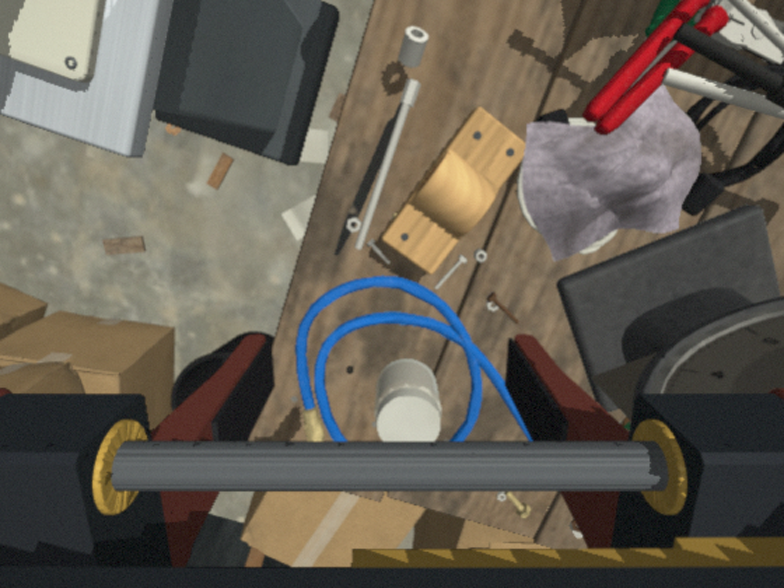

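>>> jog_arm(steps=[367, 159, 0, 0, 0, -1.58, 0, 367, 159, 0, 0, 0, -1.58, 0, 367, 159, 0, 0, 0, -1.58, 0, 367, 159, 0, 0, 0, -1.58, 0, 367, 159, 0, 0, 0, -1.58, 0, 367, 159, 0, 0, 0, -1.58, 0, 367, 159, 0, 0, 0, -1.58, 0, 367, 159, 0, 0, 0, -1.58, 0, 367, 159, 0, 0, 0, -1.58, 0, 367, 159, 0, 0, 0, -1.58, 0, 367, 159, 0, 0, 0, -1.58, 0, 367, 159, 0, 0, 0, -1.58, 0, 367, 159, 0, 0, 0, -1.58, 0, 367, 159, 0, 0, 0, -1.58, 0])

```text
t: 2.95
ee_pos: [431.1, 247.8, 301.3]
eef_rot: [0.529, -3.097, -0.0]
force: [-0.4, -0.2, -0.5]
width: 88.0
finger_force: 0.0
```

```bash
python3 - <<'E'
from h import *
import pickle
s=sense();print(s['t'],s['ee_pos'],s['qpos'])
C=cam('wrist',s);im=get_image('wrist');pickle.dump(C,open('c2.pkl','wb'));cv2.imwrite('pics/w2_raw.png',im[...,::-1])
save(cv2.resize(im,(784,588),interpolation=cv2.INTER_CUBIC),'w2.png')
E
```

```text
2.95 [431.06050514 247.83840756 301.34649972] [ 4.97845140e-01  1.62035722e-01  1.84673369e+00  3.19889512e-05
  1.13289381e+00 -1.41126564e+00]
```

View pics/w2.png

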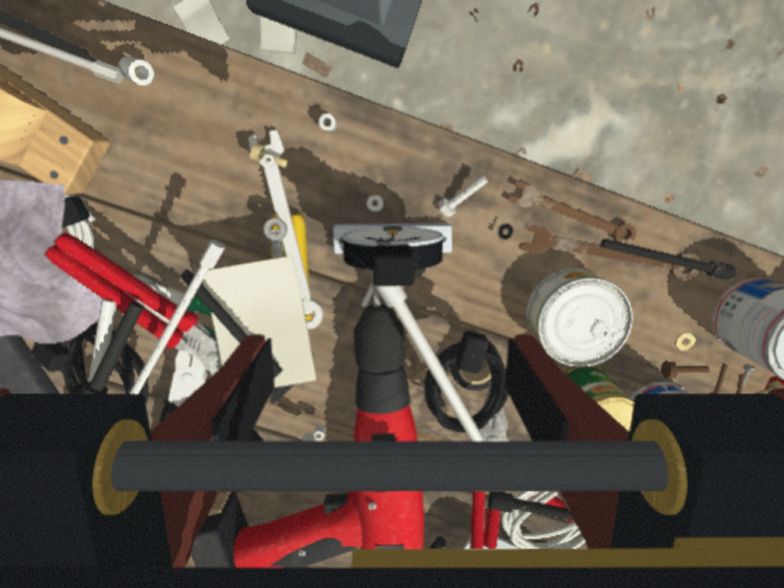

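The first wrist view shows the stud at about (455,190) in the enlarged image. The second shows the gauge nearly square to the tool, its bar running from x=334 to 452 and its grip block at about (393,265). I'll enlarge both.

```bash
python3 - <<'E'
from h import *
a=cv2.imread('pics/w2_raw.png');b=cv2.imread('pics/w1_raw.png')
g=cv2.resize(a[150:210,230:330],(800,480),interpolation=cv2.INTER_CUBIC)
cv2.imwrite('pics/c3.png',np.hstack([cv2.resize(a[145:210,230:330],(400*1,260),interpolation=cv2.INTER_CUBIC)]*1))
x=cv2.resize(a[150:210,232:332],(500,300),interpolation=cv2.INTER_CUBIC)
y=cv2.resize(b[70:200,265:385],(553,600),interpolation=cv2.INTER_CUBIC)
x=cv2.resize(a[140:220,232:332],(450,360),interpolation=cv2.INTER_CUBIC); y=cv2.resize(b[72:202,270:380],(350,414),interpolation=cv2.INTER_CUBIC)
m=np.zeros((414,800,3),np.uint8);m[:360,:450]=x;m[:,450:]=y
cv2.imwrite('pics/c3.png',m)
E
```

```text
(no output)
```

View pics/c3.png

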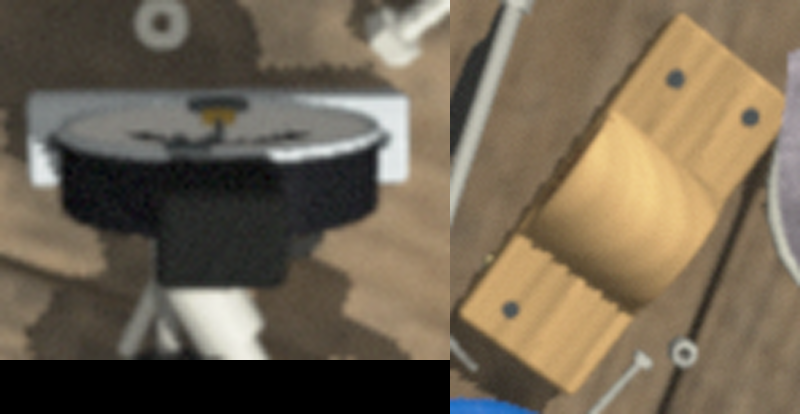

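The gauge's bar corners in the crop are (28,93), (28,185), (409,95) and (409,183). The block's back top edge is (158,287)–(287,287). The stud's top corners are (681,12), (784,98), (575,393) and (460,312).

```bash
python3 - <<'E'
from h import *
import pickle
C=pickle.load(open('c2.pkl','rb'));f=lambda p:(232+(p[0]+.5)/4.5-.5,140+(p[1]+.5)/4.5-.5)
P=np.array([onz(C,f(p),14) for p in((28,93),(28,185),(409,95),(409,183))]);print(P.round(1),P.mean(0))
v=(P[2]+P[3]-P[0]-P[1])/2;print(np.linalg.norm(v),'yaw',np.arctan2(-v[0],v[1]))
B=np.array([onz(C,f(p),138) for p in((158,287),(287,287))]);y=np.arctan2(-v[0],v[1]);print(B,B.mean(0)[:2]-11*np.array([np.cos(y),np.sin(y)]))
D=pickle.load(open('c1.pkl','rb'));g=lambda p:(270+(p[0]-450+.5)/3.182-.5,72+(p[1]+.5)/3.182-.5)
Q=np.array([onz(D,g(p),30) for p in((681,12),(784,98),(575,393),(460,312))]);print(Q.round(1),Q.mean(0))
v=(Q[0]+Q[1]-Q[2]-Q[3])/2;w=(Q[1]+Q[2]-Q[0]-Q[3])/2
print(np.linalg.norm(v),np.linalg.norm(w),'yaw',np.arctan2(-v[0],v[1]),np.arctan2(w[1],w[0]))
s=sense();T=R.from_rotvec(s['eef_rot']).as_matrix();print(T.round(3),s['t'])
E
```

```text
[[435.  195.5  14. ]
 [460.5 203.5  14. ]
 [399.5 298.3  14. ]
 [423.3 307.6  14. ]] [429.5575899  251.22287664  14.        ]
109.65272708881075 yaw 0.3379921183144254
[[443.14765159 241.67546632 138.        ]
 [434.14788755 267.28971245 138.        ]] [428.27012353 250.83506109]
[[ 432.7  -18.3   30. ]
 [ 480.   -33.7   30. ]
 [ 445.7 -164.6   30. ]
 [ 391.7 -148.5   30. ]] [437.51398036 -91.28503937  30.        ]
135.87961930027734 53.01420663338163 yaw -0.28060997705802204 -0.3020284568565197
[[-0.943 -0.332 -0.   ]
 [-0.332  0.943  0.   ]
 [ 0.     0.    -1.   ]] 3.0
```

>>> jog_arm(steps=[1, 3.5, 50, 0, 0, 0, 0, 1, 3.5, 90, 0, 0, 0, 0, 1, 3.5, 120, 0, 0, 0, 0, 1, 3.5, 145, 0, 0, 0, 0, 1, 3.5, 165, 0, 0, 0, 0, 1, 3.5, 175, 0, 0, 0, 0, 1, 3.5, 175, 0, 0, 0, 0, 1, 3.5, 175, 0, 0, 0, 0], grip_force=25)

```text
t: 3.8
ee_pos: [429.2, 251.4, 127.0]
eef_rot: [-0.533, 3.095, 0.0]
force: [0.0, 0.2, -0.3]
width: 88.2
finger_force: 0.0
```

```bash
python3 - <<'E'
from h import *
s=sense();print(s['t'],s['ee_pos'],s['force'],R.from_rotvec(s['eef_rot']).as_matrix().round(3))
im=get_image('wrist');save(cv2.resize(im,(784,588),interpolation=cv2.INTER_CUBIC),'w3.png')
E
```

```text
3.8 [429.21550241 251.40655313 126.96345185] [ 0.0227961   0.16903656 -0.33115212] [[-0.943 -0.334  0.001]
 [-0.334  0.943  0.   ]
 [-0.001  0.    -1.   ]]
```

View pics/w3.png

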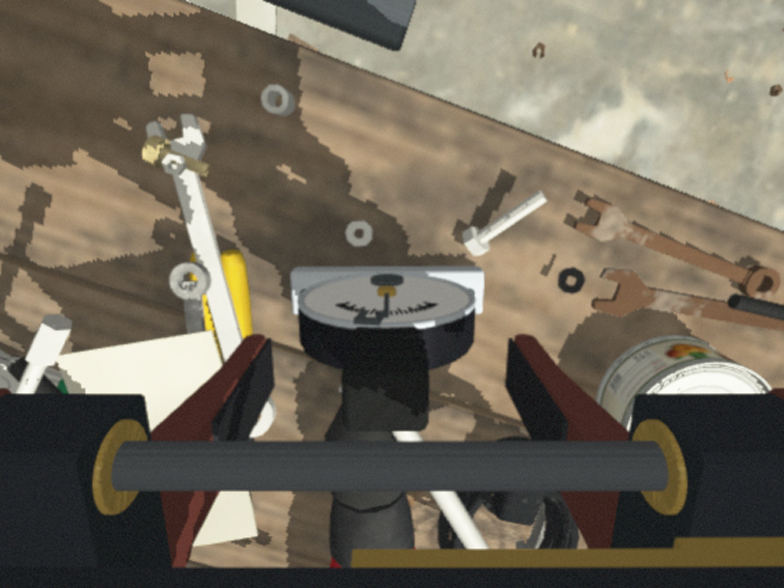

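The block is centred at x≈385, against the gripper centre at 389, so it sits about 1 mm off in tool −y. The pointer is visible at (387,302) with the fork to its left at about (372,319). I'll correct, descend and close.

>>> jog_arm(steps=[0, -1, 3, 0, 0, 0, 0, 0, -1, 5, 0, 0, 0, 0, 0, -1, 5, 0, 0, 0, 0.4, 0, -1, 5, 0, 0, 0, 0.6, 0, -1, 5, 0, 0, 0, 0.8, 0, -1, 5, 0, 0, 0, 0.9, 0, -1, 5, 0, 0, 0, 0.9, 0, -1, 5, 0, 0, 0, 0.9, 0, -1, 5, 0, 0, 0, 0.9, 0, -1, 5, 0, 0, 0, 0.9], grip_force=30)

```text
t: 4.85
ee_pos: [429.1, 250.3, 121.4]
eef_rot: [0.533, -3.096, 0.0]
force: [0.4, 1.3, -3.2]
width: 27.8
finger_force: 30.0
```

>>> jog_arm(steps=[0, 0, -20, 0, 0, 0, 0.9, 0, 0, -50, 0, 0, 0, 0.9, 0, 0, -80, 0, 0, 0, 0.9, 0, 0, -100, 0, 0, 0, 0.9, 3, -10, -110, 0, 0, 0.03, 0.9, 10, -32, -110, 0, 0, 0.07, 0.9, 21, -65, -110, 0, 0, 0.13, 0.9, 32, -97, -110, 0, 0, 0.19, 0.9, 43, -130, -110, 0, 0, 0.25, 0.9, 53, -162, -110, 0, 0, 0.31, 0.9, 64, -195, -110, 0, 0, 0.37, 0.9, 75, -227, -110, 0, 0, 0.43, 0.9, 85, -260, -110, 0, 0, 0.5, 0.9, 95, -290, -110, 0, 0, 0.55, 0.9, 102, -310, -110, 0, 0, 0.6, 0.9, 106, -322, -110, 0, 0, 0.62, 0.9, 107, -325, -110, 0, 0, 0.62, 0.9, 107, -325, -110, 0, 0, 0.62, 0.9, 107, -325, -110, 0, 0, 0.62, 0.9])

```text
t: 6.75
ee_pos: [436.7, -91.1, 231.1]
eef_rot: [-0.435, -3.111, -0.0]
force: [-0.3, 0.2, -3.8]
width: 27.9
finger_force: 30.0
```

```bash
python3 - <<'E'
from h import *
import pickle
s=sense();print(s['t'],s['ee_pos'],s['force'],s['wrist_torque'],s['width'],R.from_rotvec(s['eef_rot']).as_matrix().round(4))
C=cam('wrist',s);pickle.dump(C,open('c4.pkl','wb'))
im=get_image('wrist');cv2.imwrite('pics/w4_raw.png',im[...,::-1]);save(cv2.resize(im,(784,588),interpolation=cv2.INTER_CUBIC),'w4.png')
E
```

```text
6.75 [436.73474877 -91.08632688 231.13922907] [-0.25400872  0.22982852 -3.8417253 ] [ 0.05616564 -0.20630536 -0.02832698] 27.930955332887265 [[-9.616e-01  2.743e-01 -6.000e-04]
 [ 2.743e-01  9.616e-01  4.000e-04]
 [ 7.000e-04  2.000e-04 -1.000e+00]]
```

View pics/w4.png

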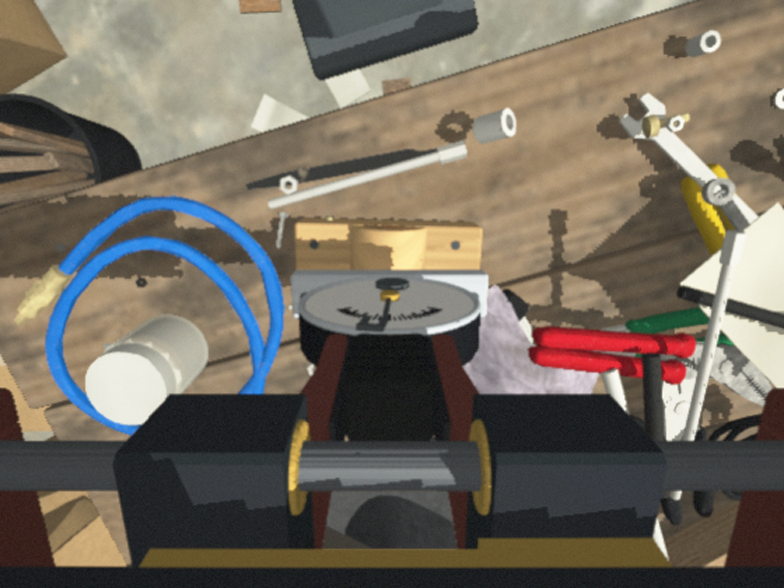

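The stud's front top edge runs from (294,222) to (482,223). It is parallel to the bar, whose edge runs from (292,273) to (488,272). I'll take a closer crop to correct x and y.

```bash
python3 - <<'E'
from h import *
a=cv2.imread('pics/w4_raw.png');cv2.imwrite('pics/c5.png',cv2.resize(a[150:250,200:360],(800,500),interpolation=cv2.INTER_CUBIC))
E
```

```text
(no output)
```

View pics/c5.png

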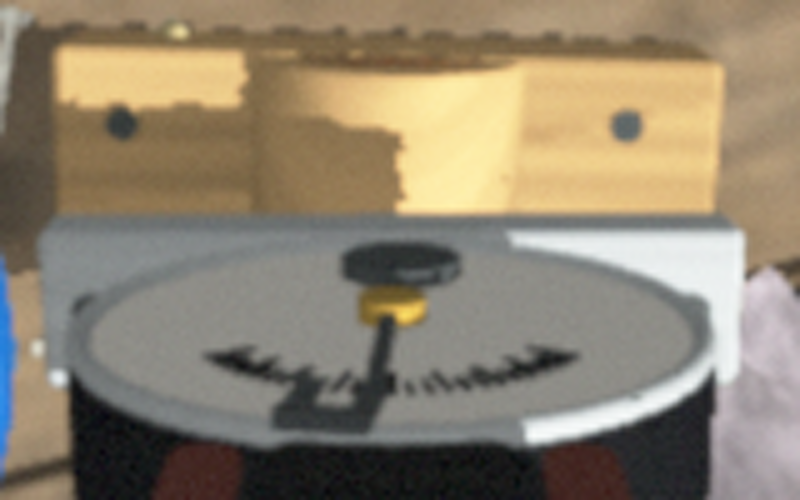

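The stud's front corners in the crop are (55,45) and (722,62). The bar's front bottom corners are about (42,235) and (744,235). The pointer tip is near (372,400), and the fork is at about (322,405), still to its left.

```bash
python3 - <<'E'
from h import *
import pickle
C=pickle.load(open('c4.pkl','rb'));f=lambda p:(200+(p[0]+.5)/5-.5,150+(p[1]+.5)/5-.5)
a=-0.278;T=np.array([[-np.cos(a),-np.sin(a)],[-np.sin(a),np.cos(a)]]);t=np.array([436.73,-91.09])
for n,z,ps in(('stud',30,((55,45),(722,62),(58,205),(716,205))),('bartop',231.14-121.4+14,((42,235),(744,233),(45,380),(742,378)))):
    for p in ps: print(n,(T@(onz(C,f(p),z)[:2]-t)).round(1))
# hump silhouettes tangency: predicted pixel of crest front end and block origin under TCP
s=sense();print(s['t'])
E
```

```text
stud [ 28.4 -68.5]
stud [24.9 68.5]
stud [ -5.3 -69.7]
stud [-5.3 68.8]
bartop [ 12.1 -53.3]
bartop [12.4 54.7]
bartop [-11.5 -54.2]
bartop [-11.2  55.7]
6.8
```

>>> jog_arm(steps=[-1.5, -1, 15, 0, 0, 0.015, 0.9, -1.5, -1, 32, 0, 0, 0.015, 0.9, -1.5, -1, 46, 0, 0, 0.015, 0.9, -1.5, -1, 53, 0, 0, 0.015, 0.9, -1.5, -1, 56, 0, 0, 0.015, 0.9, -1.5, -1, 56, 0, 0, 0.015, 0.9, -1.5, -1, 56, 0, 0, 0.015, 0.9])

```text
t: 7.5
ee_pos: [438.6, -93.1, 175.9]
eef_rot: [0.459, 3.107, -0.0]
force: [0.9, 0.5, -3.3]
width: 28.1
finger_force: 30.0
```

>>> jog_arm(steps=[0, 0, 1, 0, 0, 0, 0.9, 0, 0, 1.5, 0, 0, 0, 0.9, 0, 0, 2, 0, 0, 0, 0.9, 0, 0, 2, 0, 0, 0, 0.9, 0, 0, 2, 0, 0, 0, 0.9])

```text
t: 8.0
ee_pos: [438.2, -93.2, 173.4]
eef_rot: [0.46, 3.108, -0.0]
force: [-0.4, -0.3, -3.4]
width: 27.8
finger_force: 30.0
```

>>> jog_arm(steps=[0, 0, 0.5, 0, 0, 0, 0.9, 0, 0, 1, 0, 0, 0, 0.9, 0, 0, 1, 0, 0, 0, 0.9, 0, 0, 1, 0, 0, 0, 0.9])

```text
t: 8.4
ee_pos: [438.1, -93.2, 172.3]
eef_rot: [-0.46, -3.108, -0.0]
force: [-0.9, 0.0, -2.8]
width: 27.8
finger_force: 30.0
```

>>> jog_arm(steps=[0, 0, 0.5, 0, 0, 0, 0.9, 0, 0, 0.5, 0, 0, 0, 0.9, 0, 0, 0.5, 0, 0, 0, 0.9])

```text
t: 8.7
ee_pos: [438.2, -93.2, 171.9]
eef_rot: [-0.46, -3.108, -0.0]
force: [-0.4, -0.3, -3.4]
width: 28.0
finger_force: 30.0
```

>>> jog_arm(steps=[0, 0, 0.5, 0, 0, 0, 0.9, 0, 0, 0.5, 0, 0, 0, 0.9, 0, 0, 0.5, 0, 0, 0, 0.9])

```text
t: 9.0
ee_pos: [438.2, -93.2, 171.4]
eef_rot: [0.46, 3.108, 0.0]
force: [-0.6, 0.0, -3.2]
width: 27.7
finger_force: 30.0
```

>>> jog_arm(steps=[0, 0, 0.4, 0, 0, 0, 0.9, 0, 0, 0.4, 0, 0, 0, 0.9, 0, 0, 0.4, 0, 0, 0, 0.9])

```text
t: 9.3
ee_pos: [438.2, -93.2, 171.2]
eef_rot: [0.46, 3.108, -0.0]
force: [-0.9, -0.4, 1.3]
width: 27.9
finger_force: 30.0
```

```bash
python3 - <<'E'
from h import *
import pickle
K,d,_,_=cam('wrist');H=np.array(camera_info('wrist')['hand_eye'])
C=(K,d,H[:3,3],H[:3,:3])
def pt(a,r=36,x=-12,y0=.6): return np.array([-x,y0-r*np.sin(a),121.4-56-r*np.cos(a)])  # tool frame: x=-gx,y=gy,z=121.4-gz
for a in (-.2,0,.05,.1,.15,.2,.25,.3): print(a,[((proj(C,pt(a,r,x))[0]-[200,150])*5).round(0).tolist() for r,x in((36,-12),(36,-14),(0,-12))])
E
```

```text
-0.2 [[457.0, 408.0], [457.0, 391.0], [391.0, 313.0]]
0 [[392.0, 410.0], [392.0, 393.0], [391.0, 313.0]]
0.05 [[375.0, 410.0], [375.0, 393.0], [391.0, 313.0]]
0.1 [[359.0, 410.0], [359.0, 393.0], [391.0, 313.0]]
0.15 [[343.0, 409.0], [342.0, 392.0], [391.0, 313.0]]
0.2 [[326.0, 408.0], [326.0, 391.0], [391.0, 313.0]]
0.25 [[311.0, 407.0], [310.0, 390.0], [391.0, 313.0]]
0.3 [[295.0, 405.0], [295.0, 388.0], [391.0, 313.0]]
```

>>> jog_arm(steps=[0, 0, 0, 0, 0, 0, 0.9, 0, 0, 0, 0, 0, 0, 0.9, 0, 0, 0, 0, 0, 0, 0.9, 0, 0, 0, 0, 0, 0, 0.9, 0, 0, 0, 0, 0, 0, 0.9, 0, 0, 0, 0, 0, 0, 0.9, 0, 0, 0, 0, 0, 0, 0.9, 0, 0, 0, 0, 0, 0, 0.9])

```text
t: 10.1
ee_pos: [438.3, -93.2, 171.2]
eef_rot: [0.46, 3.107, -0.0]
force: [-1.1, 0.1, 5.6]
width: 28.0
finger_force: 30.0
```

```bash
python3 - <<'E'
from h import *
s=sense();print(s['t'],s['ee_pos'],s['force'],s['wrist_torque'],R.from_rotvec(s['eef_rot']).as_matrix().round(4).tolist())
im=get_image('wrist');cv2.imwrite('pics/w6_raw.png',im[...,::-1])
g=cv2.cvtColor(im,cv2.COLOR_RGB2GRAY)
print('cols',list(range(250,302,2)))
for r in range(209,238): print(r,' '.join('%3d'%v for v in g[r,250:302:1]))
E
```

```text
10.1 [438.29328136 -93.19007124 171.16052658] [-1.06012709  0.13530741  5.63925632] [ 0.13733352  0.27572009 -0.04743631] [[-0.9572, 0.2896, 0.0003], [0.2896, 0.9572, -0.0001], [-0.0003, 0.0, -1.0]]
cols [250, 252, 254, 256, 258, 260, 262, 264, 266, 268, 270, 272, 274, 276, 278, 280, 282, 284, 286, 288, 290, 292, 294, 296, 298, 300]
209 142 139 141 142 140 141 141 141 140 142 141 139 141 141 140 140 140 139 139 141 133 113  92  92  90  89  89  89  92  89  89  91  97 106 115 131 139 138 139 139 139 143 141 142 137 141 138 145 141 141 141 143
210 141 141 142 142 141 140 141 142 141 141 141 141 141 139 140 141 137 143 140 138 136 114  99 103 110 105 105 112 113 117 133 137 147 159 161 150 141 142 141 143 141 140 141 142 143 141 138 139 140 143 140 140
211 141 139 141 139 139 141 140 142 138 143 143 138 138 140 141 140 138 140 140 141 138 120 100 110 122 135 144 151 163 174 185 191 191 195 181 155 142 140 143 140 141 140 142 139 143 140 141 139 140 140 141 141
212 143 140 138 141 139 138 139 140 139 141 141 140 140 144 141 140 141 142 140 142 139 120 100 103 115 123 126 123 132 153 191 2
[... 4682 characters left out ...]
 131 132 125 129 131 130 129 129 125 123 127 140 154 142 126 125
235 128 132 131 117  95  78  75  71  67  67  64  62  64  64  62  61  61  58  62  57  58  54  59  66  96 117 124 124 125 121 123 124 127 127 124 127 126 124 123 123 128 125 126 124 123 127 127 139 149 140 130 127
236 132 132 130 129 122 114 115 113 108 106 112 102  97 100  99  93  87  87  82  77  78  77  78  90 115 127 131 128 130 128 129 133 129 127 128 130 130 130 128 131 129 130 130 129 128 129 130 132 132 135 133 135
237 128 129 131 128 131 126 126 120 116 115 114 108 104 113 125 121 122 121 119 118 118 115 114 120 129 134 134 132 134 130 134 132 134 132 133 133 132 134 134 129 131 132 122 115 107 102 103 100 111 123 130 131
```

The pointer reads upright, at column 277.5. The fork gap is centred near column 266.3, which gives an index of about 0.175. I'll roll the gauge without slip along the hump, toward tool +y.

>>> jog_arm(steps=[0, 0.6, -0.1, 0.005, 0, 0, 0.9, 0, 2.4, -0.1, 0.02, 0, 0, 0.9, 0, 4.3, -0.1, 0.035, 0, 0, 0.9, 0, 6.1, 0, 0.05, 0, 0, 0.9, 0, 7.9, 0.1, 0.065, 0, 0, 0.9, 0, 9.7, 0.15, 0.08, 0, 0, 0.9, 0, 11.5, 0.25, 0.095, 0, 0, 0.9, 0, 13.3, 0.4, 0.11, 0, 0, 0.9, 0, 15.2, 0.55, 0.125, 0, 0, 0.9, 0, 17, 0.75, 0.14, 0, 0, 0.9, 0, 18.8, 0.95, 0.155, 0, 0, 0.9, 0, 20, 1.1, 0.165, 0, 0, 0.9, 0, 20.9, 1.2, 0.172, 0, 0, 0.9, 0, 21.2, 1.25, 0.175, 0, 0, 0.9, 0, 21.2, 1.25, 0.175, 0, 0, 0.9, 0, 21.2, 1.25, 0.175, 0, 0, 0.9, 0, 21.2, 1.25, 0.175, 0, 0, 0.9])

```text
t: 11.85
ee_pos: [444.4, -72.8, 169.8]
eef_rot: [-0.454, -3.071, 0.27]
force: [-1.2, 0.7, 5.0]
width: 27.8
finger_force: 30.0
```

>>> jog_arm(steps=[0, 0, 0, 0, 0, 0, 0.9, 0, 0, 0, 0, 0, 0, 0.9, 0, 0, 0, 0, 0, 0, 0.9, 0, 0, 0, 0, 0, 0, 0.9, 0, 0, 0, 0, 0, 0, 0.9, 0, 0, 0, 0, 0, 0, 0.9, 0, 0, 0, 0, 0, 0, 0.9, 0, 0, 0, 0, 0, 0, 0.9, 0, 0, 0, 0, 0, 0, 0.9, 0, 0, 0, 0, 0, 0, 0.9, 0, 0, 0, 0, 0, 0, 0.9, 0, 0, 0, 0, 0, 0, 0.9, 0, 0, 0, 0, 0, 0, 0.9, 0, 0, 0, 0, 0, 0, 0.9, 0, 0, 0, 0, 0, 0, 0.9])

```text
t: 13.35
ee_pos: [444.4, -72.8, 169.8]
eef_rot: [-0.454, -3.071, 0.27]
force: [-0.1, -0.1, 5.6]
width: 28.4
finger_force: 30.0
```

```bash
python3 - <<'E'
from h import *
s=sense();T=R.from_rotvec(s['eef_rot']).as_matrix();print(s['t'],s['ee_pos'],s['force'],s['wrist_torque'],T.round(3).tolist(),'lean',np.arcsin(T[2,1]))
im=get_image('wrist');cv2.imwrite('pics/w7_raw.png',im[...,::-1])
g=cv2.cvtColor(im,cv2.COLOR_RGB2GRAY)
for r in range(213,237): print(r,' '.join('%3d'%v for v in g[r,252:284]))
E
```

```text
13.35 [444.43633748 -72.79743959 169.80670321] [-0.10989263 -0.06435349  5.55574763] [-0.14203372  0.19265361 -0.02267309] [[-0.957, 0.285, -0.05], [0.289, 0.942, -0.167], [-0.0, -0.175, -0.985]] lean -0.17561008162036554
213 142 144 143 142 143 143 143 144 143 143 140 141 144 144 144 140 143 143 137 121 100  95  81  62  55  61  84 100 106 101 101 102
214 144 143 141 141 143 142 140 144 141 141 144 142 144 144 142 142 141 144 143 131 116  92  63  52  51  61  86 109 111 106 110 113
215 142 142 142 144 143 142 144 143 142 141 142 144 143 140 141 140 145 143 142 136 124  92  55  51  51  80 111 123 126 128 129 134
216 144 141 143 142 143 143 145 142 143 143 142 143 145 142 146 145 145 141 143 139 113  75  51  55  69 109 134 140 141 142 142 141
217 144 142 145 142 142 142 143 141 144 142 142 143 142 142 140 141 142 141 142 123  87  52  53  56  87 125 145 144 143 147 141 145
218 142 144 143 142 141 143 144 141 145 142 145 140 140 142 145 141 144 141 134 103  66  50  54  76 112 135 139 144 143 143 144 142
219 140 145 141 142 143 147 143 144 141 144 142 142 145 143 142 144 144 141 117  79  5
[... 1589 characters left out ...]
  51  65 108 135 145 140 144 144 143 144
232 138 128  95  63  57  57  54  57  59  53  54  54  55  55  51  49  52  53  51  47  50  53  54  84 122 142 142 141 143 143 142 142
233 124 121  90  63  61  59  57  60  58  57  60  58  57  51  57  56  54  57  56  53  56  53  72 107 133 138 143 141 143 140 144 142
234 128 117  89  65  58  62  61  59  57  57  59  59  59  59  59  62  59  57  60  61  56  57  82 114 132 137 132 131 131 129 132 132
235 132 124  97  82  79  70  70  69  68  67  65  64  63  64  65  65  64  63  60  63  59  68  99 117 126 129 126 125 127 124 128 125
236 135 135 122 121 116 115 111 111 110 103  98 100 105  94  92  84  84  78  74  80  75  93 116 131 132 128 131 130 128 131 133 131
```

The pointer (columns 265–268) is centred between the prongs, with light strips on both sides (263–264 and 269–270). I'll ease the press slightly and check.

>>> jog_arm(steps=[0, 0, -0.1, 0.003, 0, 0, 0.9, 0, 0.4, -0.15, 0.003, 0, 0, 0.9, 0, 0.4, -0.15, 0.003, 0, 0, 0.9, 0, 0.4, -0.15, 0.003, 0, 0, 0.9, 0, 0.4, -0.15, 0.003, 0, 0, 0.9, 0, 0.4, -0.15, 0.003, 0, 0, 0.9, 0, 0.4, -0.15, 0.003, 0, 0, 0.9, 0, 0.4, -0.15, 0.003, 0, 0, 0.9, 0, 0.4, -0.15, 0.003, 0, 0, 0.9, 0, 0.4, -0.15, 0.003, 0, 0, 0.9, 0, 0.4, -0.15, 0.003, 0, 0, 0.9, 0, 0.4, -0.15, 0.003, 0, 0, 0.9, 0, 0.4, -0.15, 0.003, 0, 0, 0.9, 0, 0.4, -0.15, 0.003, 0, 0, 0.9, 0, 0.4, -0.15, 0.003, 0, 0, 0.9, 0, 0.4, -0.15, 0.003, 0, 0, 0.9, 0, 0.4, -0.15, 0.003, 0, 0, 0.9])

```text
t: 15.1
ee_pos: [444.4, -72.5, 169.8]
eef_rot: [-0.454, -3.07, 0.274]
force: [0.5, -1.0, 0.1]
width: 28.0
finger_force: 30.0
```

```bash
python3 - <<'E'
from h import *
s=sense();print(s['t'],s['ee_pos'],s['force'])
im=get_image('wrist');im2=get_image('wrist');t=get_image('scene')
print(cv2.absdiff(im,im2)[205:236,250:300].mean())
save(np.hstack([cv2.resize(im[150:250,200:360],(480,300),interpolation=cv2.INTER_CUBIC),cv2.resize(t[150:250,310:410],(300,300),interpolation=cv2.INTER_CUBIC)]),'w8.png')
E
```

```text
15.1 [444.40877735 -72.46600171 169.79284531] [ 0.51947375 -1.04590575  0.06137475]
1.949247311827957
```

View pics/w8.png

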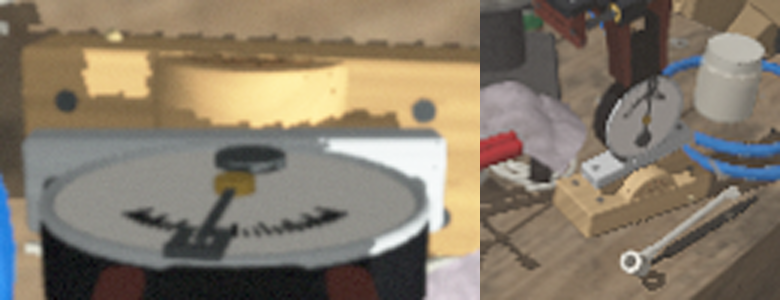

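The view shows the pointer between the prongs, at about (195,240) in the left crop. The gauge is leaning on the hump with roughly 4 N of contact and is steady, so I'm handing it in.

```bash
python3 -c "
from workcell import close_job;print(close_job())"
```

```text
the job is handed in; nothing more can be done
None
```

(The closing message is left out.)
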